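# Clamp a glued book in the desk press with its loose crank

## Task

Take the loose crank from the felt mat and fit it fully home on the square end of the book press's screw, feeling for the square rather than forcing it down. Wind it clockwise (seen from above) until the book is clamped firmly, without overtightening, then lift the crank off and lay it flat on the mat again, leaving the book and the other things on the desk where they are.

Things in the scene. Friction and masses are not known exactly. Their poses are not given: they have to be found in the camera images.
- press: Green book press bolted to the desk. Origin: centre of its underside; z up. Bed 200 (x) by 310 (y) by 22 mm; steel columns at y = +-135 mm; crossbar along y, 46 mm wide, top 166 mm above the desk (end nuts reach 176 mm). From its middle a brass collar 40 mm across rises 12 mm, and the screw's square steel end stands upright out of the collar.
- press_collar (a point): Centre of the brass collar's top face, on the screw's upright axis, 178 mm above the desk. Its axes are the press's and do not turn with the screw. Turning clockwise from above lowers the platen 28 mm a turn; the screw does not turn back by itself.
- screw_tip (a point): Top of the screw's square end, 28 mm above the collar: 16 by 16 mm for the first 24 mm, then tapering to 9 by 9 mm at the top. The angle at which the square stands differs every time and is not reported (this point's axes are the press's). Pushing the crank down on the tip with 60 N or more while it has not slid on damages it.
- platen: Wooden pressing board, 150 (x) by 220 (y) by 12 mm, hanging under the screw; origin at the centre of its underside. At the start it hangs about 6 to 18 mm above the book. Above it a dark steel plate rides on four short springs, 14 mm clear of the board when free; this gap closes to about 3 to 8 mm when the book is clamped firmly.
- book: Red book lying on the press bed under the platen, 130 by 190 by 35 mm, 0.6 kg; origin at the centre of its underside. Must not be shifted.
- crank: Loose crank, about 0.3 kg, lying on the mat the way up it is used. Origin: centre of the hub's underside; z up, x along the arm. Hub: dark steel, 32 by 32 mm, 44 mm high, with a square socket 18 by 18 mm, 34 mm deep, open underneath (sides along x and y). Aluminium arm 18 mm wide, z = 0 to 12 mm. Fully home, the hub rests on the collar. About 7 degrees of play on the square.
- crank_knob (a point): Middle of the crank's upright wooden knob, 72 mm along x from the origin, 40 mm up; 24 mm across, 15 to 65 mm above the underside, spins freely. Winding takes about 7 N at the knob until the platen meets the book, then about 2 N more per radian. 10 to 12.5 N is firmly clamped, best about 11 N; 13.5 N and more is overtightened.
- mat: Grey felt mat fixed to the desk, 200 (x) by 180 (y) by 4 mm; origin at the centre of its underside.
- mug: Blue ceramic mug, 76 mm across, 90 mm high; origin at its base. Leave alone.
- paste: Jar of paste, 64 mm across, 75 mm high; origin at its base. Leave alone.
- stamp: Wooden hand stamp, 44 mm across, 78 mm high; origin at its base. Leave alone.
Not all that is in view belongs to the job. What is shaped like the crank but white is not meant. There is more than one size of the book; the one meant has the size given above.

How it is judged (in metres and radians):
On the way, in this order (a step that is already met when the one before it is completed fails the run):
1. the crank is fully home on the screw's square end (within 4 mm of resting on the collar), the platen still clear of the book (horizontal distance between crank and press_collar below 0.005 m and z of crank in the frame of press_collar between -0.004 and 0.004 m and angle between crank's own z axis and vertical below 0.08 rad and contact force between platen and book below 5 N), for 0.1 s.
2. with the crank on the screw, the book is clamped with more than 40 N (contact force between platen and book above 40 N and horizontal distance between crank and press_collar below 0.005 m and z of crank in the frame of press_collar below 0.015 m), for 0.2 s.
At the end, for the whole second after the job is handed in: The platen presses the book with 35 to 100 N; the crank lies still, flat on the mat the way up it began (underside within 5 mm of the mat's face, tilt under 0.06 rad) with its hub's and knob's centres over the mat (contact force between platen and book between 35 and 100 N and x of crank in the frame of mat between -0.1 and 0.1 m and y of crank in the frame of mat between -0.09 and 0.09 m and x of crank_knob in the frame of mat between -0.1 and 0.1 m and y of crank_knob in the frame of mat between -0.09 and 0.09 m and height (world z) of crank below 0.009 m and angle between crank's own z axis and vertical below 0.06 rad and linear speed of crank below 0.02 m/s); the robot touches nothing.
It fails at once if the crank is forced down on the screw's tip with more than 60 N (z of crank in the frame of press_collar above 0.022 m and contact force between crank and press above 60 N).
It fails at once if the book is overtightened: pressed with more than 105 N (contact force between platen and book above 105 N).
It fails at once if the book is shifted by more than 15 mm (distance of book from where it was at the start of the episode above 0.015 m).
It fails at once if the mug, the paste jar or the stamp is moved by more than 20 mm or tipped (distance of any of mug, paste, stamp from where it was at the start of the episode above 0.02 m or angle between any of mug, paste, stamp's own z axis and vertical above 0.3 rad).
It also fails if it takes over 72 s, if anything falls off the work surface, if the arm or the gripper's body presses on something with over 40 N, if the wrist force passes 120 N, or if a joint passes its speed limit or range.

## Robot

A 6-joint arm with a two-finger parallel gripper is mounted at the origin on the work surface. World frame = base frame: x ahead of the robot, y to its left, z up, the work surface at z = 0. Lengths are in mm, angles in rad, forces in N, time in s.
With the tool pointing down it reaches from about 400 to 825 mm from the base axis. Payload 7 kg.
Tool frame: the origin (TCP) lies at the very end of the fingers, on their centre line; the grasp point (between the pads) lies 19 mm behind it; z points along the fingers, y is the direction in which the jaws open and shut (so a half turn about z gives the same grasp; the last joint's range is limited). The gripper opens to 88 mm and grips with 3 to 60 N. Pads are 19 mm wide; open, the fingers measure 130 mm over their backs; the gripper's body (78 mm by 193 mm) begins 47 mm behind the grasp point.
Start: joints at [-1.05, 0.359, 0.012, 0, -1.224, -0.288], TCP at [155.699, -656.775, 226.561] pointing down, gripper open.
Joint ranges: [-3.07, 3.07], [-1.43, 2.12], [-1.02, 1.25], [-3.03, 1.67], [-3.05, -0], [-3.03, 3.03]. Speed limits (rad/s): [2.39, 2.39, 3.01, 3.14, 3.14, 3.14].

## Interface

Orientations are given as a unit quaternion [x, y, z, w].
In Python, from plant import bot gives the robot as it stands. Calls block until the motion is done:
- bot.move_ptp(position, orientation): joint-space move of the TCP to a pose.
- bot.line_to(position, velocity=150, ori=None): straight line of the TCP; ori=None keeps the orientation; velocity is the mean speed in mm/s.
- bot.move_joints(angles): joint-space move.
- bot.move_gripper(opening, force=None): finger opening in mm; force is the grip in N (None keeps the last); returns when the fingers have stopped.
- bot.pause(seconds).
- bot.solve_ik(position, orientation): joint angles nearest the present ones, or None.
- bot.read_state(): the state.
- bot.camera(name): name is "side" or "top" or "wrist"; returns the picture (480x640x3 uint8, red, green, blue); there is no depth.
- bot.get_calibration(name): a dict with "fx", "fy", "cx", "cy" (pixels), "view" (4x4, takes a point from world to camera coordinates); the wrist camera has in their place "T_tool_cam" (4x4, takes a point from camera to tool coordinates, whose origin is the TCP and whose axes are the flange's). Camera axes: x right, y up, looking along -z (the intrinsics and any distortion apply to the point x, -y, -z); pixel columns grow to the right and rows downward; lengths in mm; the calibration is good to about 2 mm. A picture is of the moment at which its call begins: read the wrist's pose just before it. get_calibration takes no time and is no camera call.
A pose or a line that the arm cannot do raises bot.Unreachable and nothing moves.
- bot.close_job(): hands the job in, once; it reports no verdict.
The state is a dict: "t": time; "joint_pos": joint angles; "qvel": joint speeds; "tau": joint torques, N m; "tcp_pos": TCP position; "eef_rot": TCP orientation; "contact_force": force on the tool from outside, world axes, zero at the start; "moment": the same for the moment, N m; "width": finger opening in mm.
Only numpy, scipy, OpenCV 4.12 (cv2) and the standard library are available. Lean on these libraries where they do the work, as an engineer would, in place of code of your own. Each camera call takes 0.05 s, during which the arm holds its last target. There are 200 camera calls.

## Working session

There is one attempt and no reset: what is moved stays moved. The work goes in short steps, each a Python script; the robot and the scene stay as the last script left them, time stands still between calls to the robot, and variables do not carry over. Pictures are saved under pics/ and viewed, about 8 in all and at most 12, crops included, and the job is handed in when it is done.

```bash
ls; mkdir -p pics; python3 - <<'E'
from plant import bot
import cv2
for n in ("top","side"):
    im=bot.camera(n); cv2.imwrite(f"pics/{n}0.png",im[:,:,::-1]); c=bot.get_calibration(n); print(n,{k:(v if not hasattr(v,'tolist') else v.tolist()) for k,v in c.items()})
print(bot.get_calibration("wrist")); print(bot.read_state())
E
```

```text
pics
top {'fx': 453.3847565803806, 'fy': 453.3847565803806, 'cx': 319.36870550371765, 'cy': 233.82086071608128, 'view': [[-0.029970931458245916, -0.9995282052288993, -0.0067164141787616925, -9.454190459538292], [0.9919510176042803, -0.030569409433239766, 0.12287672635912716, -497.7409052908814], [-0.12302407057709473, -0.0029796239357514458, 0.9923992139758292, -1054.3115226245604], [0.0, 0.0, 0.0, 1.0]]}
side {'fx': 613.9132302403475, 'fy': 613.9132302403475, 'cx': 307.2327720306941, 'cy': 244.57341236147008, 'view': [[-0.9447408738815639, -0.3271259010568018, -0.02129145545225276, 435.82346170417446], [0.15100605659077537, -0.49191431868111113, 0.8574482339764904, -231.05809338453807], [-0.29096709795164694, 0.80685125514823, 0.5141295556329386, -1394.6226296998361], [0.0, 0.0, 0.0, 1.0]]}
{'fx': 347.69923903701584, 'fy': 347.69923903701584, 'cx': 314.6202690267455, 'cy': 239.5158858783112, 'T_tool_cam': array([[ 5.10803728e-04,  9.65111194e-01,  2.61839880e-01,
         7.21353109e+01],
       [ 9.99999814e-01, -5.80576712e-04,  1.89113479e-04,
        -4.54770679e-01],
       [ 3
[... 158 characters left out ...]
])}
{'t': 0.1, 'joint_pos': array([-1.04982697e+00,  3.59376853e-01,  1.11713591e-02, -3.20683525e-04,
       -1.22408176e+00, -2.88135610e-01]), 'qvel': array([-1.51199163e-03, -1.12228611e-03,  2.41011384e-03, -2.42295275e-05,
       -1.60678664e-03, -1.50678194e-03]), 'tau': array([-2.80282002e-03, -5.84159875e+01,  2.93751490e+01,  7.01557651e+00,
        1.01804579e-02, -5.38563847e-05]), 'tcp_pos': array([ 155.65495073, -656.37415716,  225.68343098]), 'eef_rot': array([-1.16099826e-01,  9.93237259e-01,  7.44629450e-04, -1.54829910e-04]), 'contact_force': array([-0.0105303 , -0.376346  , -0.24434422]), 'moment': array([ 0.03942953, -0.03878374,  0.01999283]), 'width': 87.56944524555239}
```

View pics/top0.png

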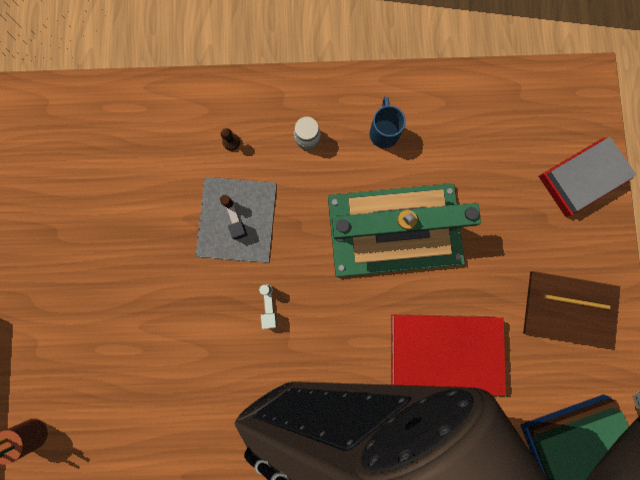

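View pics/side0.png

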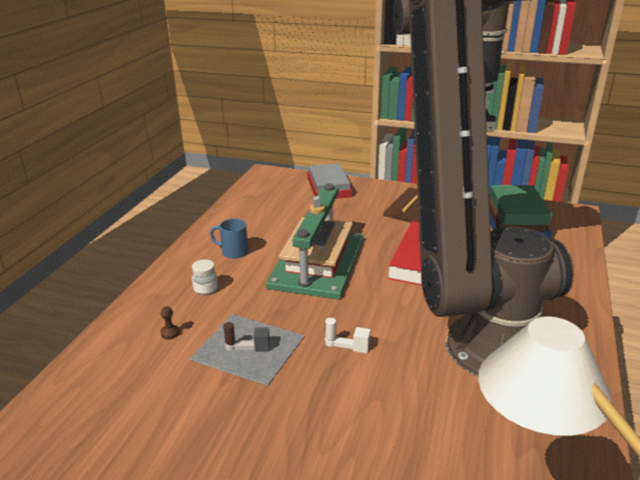

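The top view shows the crank on the mat (hub about (237,229), knob (227,202)) and the collar at about (408,218). The white decoy is at (267,320). The side view agrees. Next I'll turn these into positions and look from near with the wrist camera.

```bash
cat > h.py <<'E'
from plant import bot
import numpy as np, cv2
from scipy.spatial.transform import Rotation as R
def cast(name,uv,z,st=None):
    c=bot.get_calibration(name)
    if name=="wrist":
        T=np.eye(4);T[:3,:3]=R.from_quat(st["eef_rot"]).as_matrix();T[:3,3]=st["tcp_pos"];M=T@c["T_tool_cam"]
    else: M=np.linalg.inv(np.array(c["view"]))
    d=M[:3,:3]@np.array([(uv[0]-c["cx"])/c["fx"],-(uv[1]-c["cy"])/c["fy"],-1])
    o=M[:3,3]; return o+d*(z-o[2])/d[2]
def yawq(deg):  # tool down; tool y (jaw) axis heading = deg
    a=np.radians(deg); y=np.array([np.cos(a),np.sin(a),0]); z=np.array([0,0,-1.]); x=np.cross(y,z)
    return R.from_matrix(np.c_[x,y,z]).as_quat()
def jaw(st): 
    y=R.from_quat(st["eef_rot"]).as_matrix()[:,1]; return np.degrees(np.arctan2(y[1],y[0]))
def snap(name,f):
    st=bot.read_state(); im=bot.camera(name); cv2.imwrite(f"pics/{f}.png",im[:,:,::-1]); return st,im
E
python3 - <<'E'
from h import *
np.set_printoptions(precision=1,suppress=True)
for n,uv,z in [("hub",(238,228),48),("knobtop",(227,202),69),("mat",(237,220),4),("collar",(408,218),178),("nutL",(343,226),176),("nutR",(472,213),176),("mug",(388,122),90),("paste",(307,127),75),("stamp",(227,134),78)]:
    print(n,cast("top",uv,z))
for n,uv,z in [("hub",(261,329),48),("knobtop",(229,324),69),("collar",(317,209),178)]: print("side",n,cast("side",uv,z))
for p in [(550,170),(550,-190)]:
  for y in range(-180,180,30):
    q=bot.solve_ik([*p,250],yawq(y)); print(p,y,q if q is None else np.array(q).round(2))
E
```

```text
hub [514.8 167.   48. ]
knobtop [573.8 188.3  69. ]
mat [541.1 177.4   4. ]
collar [ 506.3 -209.6  178. ]
nutL [494.  -74.5 176. ]
nutR [ 513.  -343.2  176. ]
mug [ 747.4 -192.5   90. ]
paste [747.   -3.1  75. ]
stamp [734.9 185.6  78. ]
side hub [515.4 160.8  48. ]
side knobtop [579.4 189.9  69. ]
side collar [ 498.  -195.7  178. ]
(550, 170) -180 [ 0.6  0.2 -0.2  0.  -1.2 -0.6]
(550, 170) -150 [ 0.6  0.2 -0.2  0.  -1.2 -0.1]
(550, 170) -120 [ 0.6  0.2 -0.2  0.  -1.2  0.4]
(550, 170) -90 [ 0.6  0.2 -0.2  0.  -1.2  0.9]
(550, 170) -60 [ 0.6  0.2 -0.2  0.  -1.2  1.4]
(550, 170) -30 [ 0.6  0.2 -0.2  0.  -1.2  2. ]
(550, 170) 0 [ 0.6  0.2 -0.2  0.  -1.2  2.5]
(550, 170) 30 [ 0.6  0.2 -0.2  0.  -1.2  3. ]
(550, 170) 60 [ 0.6  0.2 -0.2  0.  -1.2 -2.7]
(550, 170) 90 [ 0.6  0.2 -0.2  0.  -1.2 -2.2]
(550, 170) 120 [ 0.6  0.2 -0.2  0.  -1.2 -1.7]
(550, 170) 150 [ 0.6  0.2 -0.2  0.  -1.2 -1.2]
(550, -190) -180 [ 0.   0.2 -0.2  0.  -1.2 -0. ]
(550, -190) -150 [ 0.   0.2 -0.2  0.  -1.2  0.5]
(550, -190) -120 [ 0.   0.2 -0.2  0.  -1.2  1. ]
(550, -190) -90 [ 0.   0.2 -0.2  0.  -1.2  1.6]
(550, -190) -60 [ 0.   0.2 -0.2  0.  -1.2  2.1]
(550, -190) -30 [ 0.   0.2 -0.2  0.  -1.2  2.6]
(550, -190) 0 None
(550, -190) 30 [ 0.   0.2 -0.2  0.  -1.2 -2.6]
(550, -190) 60 [ 0.   0.2 -0.2  0.  -1.2 -2.1]
(550, -190) 90 [ 0.   0.2 -0.2  0.  -1.2 -1.6]
(550, -190) 120 [ 0.   0.2 -0.2  0.  -1.2 -1.1]
(550, -190) 150 [ 0.   0.2 -0.2  0.  -1.2 -0.5]
```

```bash
python3 - <<'E'
from h import *
bot.move_ptp([504,-203,320],yawq(-90)); bot.pause(.2)
st,im=snap("wrist","w_press"); print(st["tcp_pos"],st["eef_rot"].tolist(),st["t"])
bot.move_ptp([518,165,260],yawq(120)); bot.line_to([518,165,170]); bot.pause(.2)
st,im2=snap("wrist","w_crank"); print(st["tcp_pos"],st["eef_rot"].tolist(),st["t"],st["joint_pos"])
cv2.imwrite("pics/both.png",np.hstack([im[60:420,120:520],im2[60:420,120:520]])[:,:,::-1])
E
```

```text
[ 503.87182795 -203.48988425  319.81626306] [0.9999998276684281, -0.00056409289107574, -0.00016251396020582675, 7.178934431021448e-06] 2.3833
[518.50020204 165.34179448 171.05382268] [-0.25887203417602433, 0.965911171349748, 0.0003070090905902542, 0.0008858491651273525] 6.1667 [ 6.68957482e-01  1.87893759e-01 -3.58129151e-01  1.61277001e-04
 -1.02290340e+00 -1.71612896e+00]
```

View pics/both.png

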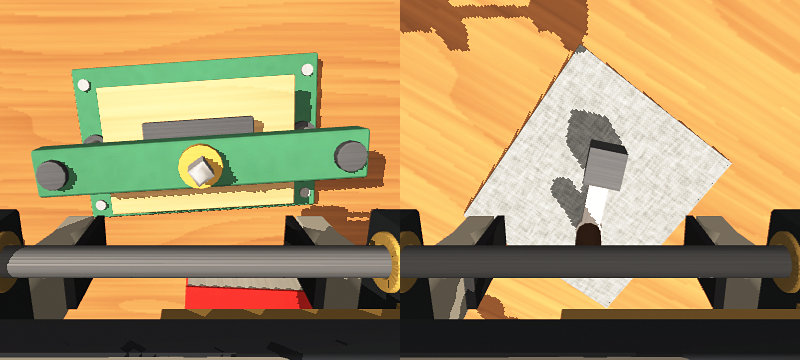

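Left is the press (collar about (320,226) in full-image pixels, square on top). Right is the crank (hub top about (325,228), knob (308,293)). I'll zoom both to read the corners.

```bash
python3 - <<'E'
from h import *
a=cv2.imread("pics/w_press.png")[200:256,285:361]; b=cv2.imread("pics/w_crank.png")[190:310,275:365]
a=cv2.resize(a,None,fx=6,fy=6,interpolation=1); b=cv2.resize(b,None,fx=3.7,fy=3.7,interpolation=1)
o=np.zeros((450,800,3),np.uint8); o[:a.shape[0],:a.shape[1]]=a; o[:b.shape[0],460:460+b.shape[1]]=b
cv2.imwrite("pics/zoom.png",o)
E
```

```text
(no output)
```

View pics/zoom.png

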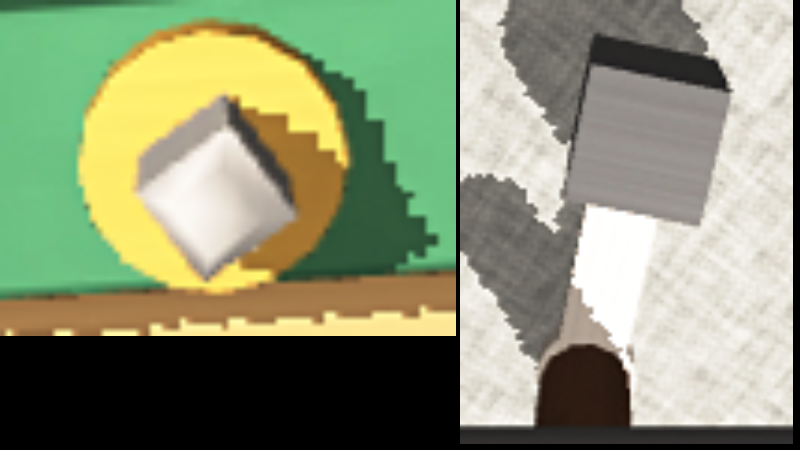

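```bash
python3 - <<'E'
from h import *
np.set_printoptions(precision=1,suppress=True)
sp=dict(tcp_pos=np.array([503.87,-203.49,319.82]),eef_rot=[0.99999983,-0.000564,-0.0001625,7e-6])
sc=dict(tcp_pos=np.array([518.5,165.34,171.05]),eef_rot=[-0.258872,0.965911,0.000307,0.000886])
def quad(pts,z,s,lbl):
    P=np.array([cast("wrist",p,z,s)[:2] for p in pts]); E=np.roll(P,-1,0)-P
    print(lbl,P.mean(0),"sides",np.linalg.norm(E,axis=1),"angs",np.degrees(np.arctan2(E[:,1],E[:,0])))
quad(np.array([(138,187),(230,128),(296,213),(207,279)])/6+[284.6,199.6],202,sp,"square")
quad(np.array([(132,66),(270,92),(240,225),(106,200)])/3.7+[274.6,189.6],48,sc,"hub")
im=cv2.imread("pics/w_press.png"); hsv=cv2.cvtColor(im,cv2.COLOR_BGR2HSV)
m=cv2.inRange(hsv,(18,120,90),(32,255,255)); m[:200]=0;m[250:]=0;m[:,:290]=0;m[:,350:]=0
c=max(cv2.findContours(m,0,2)[0],key=cv2.contourArea); (e,ax,an)=cv2.fitEllipse(cv2.convexHull(c)); print("collar",cast("wrist",e,178,sp),ax)
m=np.array((82+2,188))  # collar outer left/right approx
print("collar L/R",cast("wrist",(80/6+284.6,160/6+199.6),178,sp),cast("wrist",(350/6+284.6,160/6+199.6),178,sp), "top/bot",cast("wrist",(213/6+284.6,22/6+199.6),178,sp),cast("wrist",(213/6+284.6,293/6+199.6),178,sp))
E
```

```text
square [ 506.5 -208.6] sides [14.9 14.9 15.3 16.1] angs [ -56.7 -142.6  127.7   35.8]
hub [510.1 170.6] sides [31.1 31.4 31.1 31.3] angs [ 109.2   18.9  -71.  -161. ]
collar [ 506.9 -208.1  178. ] (43.4912223815918, 45.12093734741211)
collar L/R [ 506.9 -188.8  178. ] [ 506.9 -228.5  178. ] top/bot [ 527.4 -208.3  178. ] [ 486.4 -208.4  178. ]
```

Sizes match: the square is about 15–16 mm and the hub 31 mm. The axis is at (506.8,-208.4), the square stands at about 36° mod 90, and the crank yaw is about 19°. I'll centre the hub along its arm, then grip it across.

```bash
python3 - <<'E'
from h import *
np.set_printoptions(precision=2,suppress=True)
p=[510.1,170.6]
def s(l): st=bot.read_state(); print(l,round(st["t"],1),st["tcp_pos"],round(jaw(st),1),"F",st["contact_force"],"M",st["moment"],"w",round(st["width"],1),"q6",round(st["joint_pos"][5],2))
bot.move_ptp([*p,110],yawq(-161)); bot.move_gripper(52,10)
bot.line_to([*p,21],120); bot.move_gripper(20,12); s("centre")
bot.move_gripper(50); bot.move_ptp([*p,21],yawq(-71)); s("turn")
bot.move_gripper(20,60); s("grip")
bot.line_to([*p,120],150); bot.pause(.2); s("lift")
snap("wrist","lift"); s("x")
E
```

```text
centre 9.6 [510.65 170.99  21.6 ] -161.0 F [-0.09  1.15  4.92] M [ 0.19  0.23 -0.05] w 31.7 q6 -0.36
turn 11.6 [510.11 170.6   21.  ] -71.1 F [-0.69  0.75 -0.46] M [-0.16  0.16 -0.  ] w 50.0 q6 1.21
grip 12.0 [510.1  170.62  20.99] -71.0 F [-0.18 -0.36  0.06] M [-0.15  0.11 -0.01] w 31.6 q6 1.21
lift 13.1 [509.54 170.24 118.88] -71.0 F [ 0.5   0.05 -2.51] M [-0.1   0.16  0.  ] w 31.8 q6 1.22
x 13.1 [509.69 170.33 119.05] -71.0 F [-0.1   0.8  -2.81] M [-0.12  0.13 -0.04] w 32.0 q6 1.22
```

View pics/lift.png

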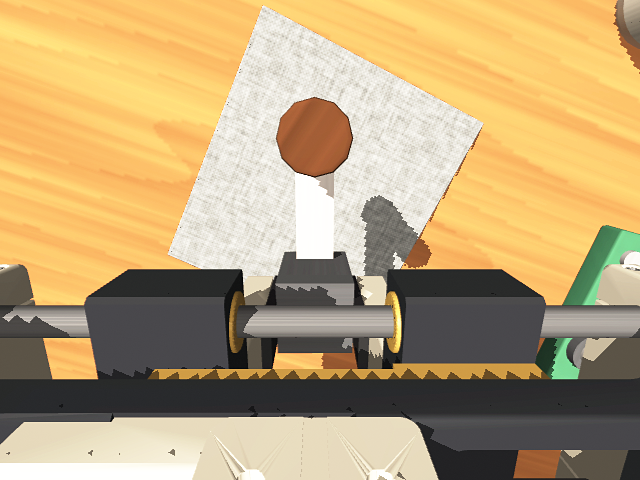

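The crank is gripped square and straight (knob at (314,137), 32 mm wide, 2.8 N weight). Now I'll carry it over the press and lower it by feel.

```bash
cat >> h.py <<'E'
np.set_printoptions(precision=2,suppress=True)
def s(l):
    st=bot.read_state(); print(l,round(st["t"],1),st["tcp_pos"],round(jaw(st),1),"F",st["contact_force"],"M",st["moment"],"w",round(st["width"],1),"q6",round(st["joint_pos"][5],3)); return st
E
python3 - <<'E'
from h import *
ax=[506.8,-208.4]; H=-54.
bot.line_to([510,170,250],250); bot.move_ptp([*ax,250],yawq(H)); bot.pause(.2)
s0=s("above"); f0=s0["contact_force"][2]
off=17+178
z=off+32; bot.line_to([*ax,z],80)
tries=[0,4,-4,8,-8,12,-12]; k=0
while z>off+0.2:
    z-=2 if z>off+20 else 4; z=max(z,off+.2)
    bot.line_to([*ax,z],40); st=bot.read_state(); df=st["contact_force"][2]-f0
    print(round(z-off,1),st["contact_force"],round(st["tcp_pos"][2]-off,1))
    if df>12:
        if z<off+3: break
        z+=4; k+=1; bot.line_to([*ax,z],40)
        if k>=len(tries): break
        bot.line_to([*ax,z],40,yawq(H+tries[k])); print("turn",tries[k])
s("end"); snap("wrist","seat"); snap("side","seat_side")
E
```

```text
above 15.4 [ 507.16 -207.55  249.97] -53.9 F [-0.04 -0.44 -2.92] M [-0.13  0.13 -0.02] w 31.8 q6 2.231
30 [ 0.98 -0.11 -2.28] 30.2
28 [-0.37 -0.01 -3.02] 28.0
26 [-0.25 -0.83 -2.71] 25.8
24 [-1.8  -2.06  3.82] 24.6
22 [-5.68  0.32 14.77] 24.1
turn 4
24 [-3.56 -1.66  4.93] 24.4
22 [-7.49  1.42 14.96] 24.1
turn -4
24 [-2.65 -2.12  4.37] 24.5
22 [-7.32  0.02 15.51] 24.0
turn 8
24 [-3.66 -0.97  3.92] 24.6
22 [-6.07  1.8  16.  ] 24.1
turn -8
24 [-3.14 -1.63  5.2 ] 24.7
22 [-6.37  1.33 14.69] 24.3
turn 12
24 [-3.39  0.22  5.83] 24.7
22 [-7.89  2.36 15.59] 24.3
turn -12
24 [-4.06 -1.59  5.48] 24.9
22 [-7.48  0.06 15.82] 24.5
end 24.2 [ 507.16 -208.23  221.21] -65.9 F [-1.24 -0.12  1.54] M [-0.26  0.65  0.  ] w 31.9 q6 2.023
```

Contact was at 24 mm with a steady Fx of about -7 N whatever the angle. So this is a lateral offset (play is only ±1 mm), not an angle problem. I'll comply sideways at light pressure.

```bash
python3 - <<'E'
from h import *
off=195; H=-54.; p=np.array([506.8,-208.4]); 
bot.line_to([*p,off+26],40,yawq(H)); bot.pause(.1); b=bot.read_state()["contact_force"]; z=off+23.5
for i in range(40):
    bot.line_to([*p,z],30); st=bot.read_state(); f=st["contact_force"]; a=st["tcp_pos"]
    print(i,p,round(z-off,1),"act",round(a[2]-off,1),f,st["moment"][2])
    lat=f[:2]; fz=f[2]+2.9
    if fz>30: z+=2; continue
    if fz<8: z-=1.5
    elif fz>16: z+=.7
    p=p+np.clip(.12*lat,-.8,.8)
    if z<off+18 or st["t"]>31: break
s("end")
E
```

```text
0 [ 506.8 -208.4] 23.5 act 24.3 [-4.49 -1.49  4.45] 0.05240337520752249
1 [ 506.26 -208.58] 22.0 act 24.0 [-5.06  2.73 12.82] -0.0014163113864871825
2 [ 505.65 -208.25] 22.0 act 24.1 [-3.89 -0.53 10.34] 0.004474133970557898
3 [ 505.19 -208.31] 22.0 act 24.1 [-2.82 -0.51  9.25] -0.038518330411409764
4 [ 504.85 -208.38] 22.0 act 24.1 [-2.6   0.16  9.86] -0.017648407762595186
5 [ 504.54 -208.36] 22.0 act 24.0 [-0.91  1.    8.46] -0.005055157513083808
6 [ 504.43 -208.24] 22.0 act 24.0 [-0.53 -0.98  8.79] -0.006425414557077382
7 [ 504.36 -208.35] 22.0 act 24.0 [-0.4  -1.29  7.95] -0.004468527314930101
8 [ 504.32 -208.51] 22.0 act 24.0 [-0.27  1.09  7.89] -0.03604133468689251
9 [ 504.28 -208.38] 22.0 act 24.0 [0.27 0.23 8.47] 0.05549912104807014
10 [ 504.32 -208.35] 22.0 act 24.0 [-0.05 -0.71  7.66] 0.04502027073443365
11 [ 504.31 -208.44] 22.0 act 23.9 [-0.5  -0.21  7.68] 0.041629142679215414
12 [ 504.25 -208.46] 22.0 act 24.0 [-1.39 -0.46  7.9 ] -0.026217333499980237
13 [ 504.08 -208.52] 22.0 act 23.9 [-0.05 -0.53  8.23] 0.006274444362381126
14 [ 504.08 -208.58] 22.0 act 23.9 [-0.38  0.1
[... 181 characters left out ...]
7
17 [ 503.96 -208.55] 22.0 act 24.0 [ 0.42 -0.15  6.92] -0.014358530830191726
18 [ 504.01 -208.57] 22.0 act 23.9 [-0.04  0.45  7.23] 0.004185277089445162
19 [ 504.01 -208.51] 22.0 act 23.9 [ 0.39 -0.05  7.25] -0.04772878425759498
20 [ 504.06 -208.52] 22.0 act 23.9 [-0.4  -0.36  8.57] -0.029980151271408104
21 [ 504.01 -208.56] 22.0 act 24.0 [0.11 0.67 6.92] -0.02515253568725849
22 [ 504.02 -208.48] 22.0 act 23.9 [-0.17  0.03  6.62] 0.01643992334805721
23 [ 504.   -208.48] 22.0 act 23.9 [0.56 0.2  6.49] 0.01647585312659593
24 [ 504.07 -208.46] 22.0 act 23.9 [0.05 0.33 8.04] -0.0010510883233569648
end 31.0 [ 505.97 -209.01  218.93] -54.0 F [0.05 0.33 8.04] M [-0.33  0.25 -0.  ] w 31.8 q6 2.231
```

Lateral force is now zero but the crank is still at 24 mm. The moment change (about -0.2, +0.12 N m for 11 N) puts the contact on the hub's side away from the arm. I'll drag in that direction under light pressure.

```bash
python3 - <<'E'
from h import *
off=195; p=np.array([504.0,-208.5]); z=off+22
def go(q,h=-54.):
    bot.line_to([*q,z],40,yawq(h)); st=bot.read_state(); a=st["tcp_pos"]
    print(q-p,h,"act",a-[0,0,off],st["contact_force"],st["moment"]); return a[2]-off<23.0
ok=False; u=np.array([-.81,-.59]); v=np.array([-.59,.81])
for d in [u*.8,u*1.6,u*2.4,u*2.4+v,u*1.2+v,u*1.2-v,u*2.4-v]:
    if go(p+d): ok=True; break
print(ok); s("end")
E
```

```text
[-0.65 -0.47] -54.0 act [ 505.19 -209.11   23.41] [-0.35 -0.53 -2.47] [-0.18  0.17  0.03]
[-1.3  -0.94] -54.0 act [ 502.74 -209.2    21.53] [ 0.23  1.6  -2.49] [ 0.23 -0.29  0.01]
True
end 31.5 [ 502.74 -209.2   216.53] -54.0 F [ 0.23  1.6  -2.49] M [ 0.23 -0.29  0.01] w 31.9 q6 2.233
```

It dropped in. I'll lower the rest of the way with lateral compliance.

```bash
python3 - <<'E'
from h import *
off=195; p=np.array([502.7,-209.4]); z=off+21
while True:
    bot.line_to([*p,z],40); st=bot.read_state(); f=st["contact_force"]; a=st["tcp_pos"]
    print(p,round(z-off,1),"act",a-[0,0,off],f,st["moment"])
    if st["t"]>36: break
    p=p+np.clip(.15*f[:2],-.8,.8)
    if f[2]>12:
        if a[2]-off<2: break
        z+=1
    else: z-=3 if z>off+4 else 1
    if z<off-3: break
s("end"); snap("side","seat2"); snap("wrist","seatw2")
a=cv2.imread("pics/seat2.png")[150:300,240:380]; b=cv2.imread("pics/seatw2.png")
cv2.imwrite("pics/seat3.png",np.hstack([cv2.resize(a,(420,450)),cv2.resize(b[:, 130:500],(370,450))]))
E
```

```text
[ 502.7 -209.4] 21 act [ 502.75 -209.25   20.61] [ 1.58  0.72 -3.24] [ 0.21 -0.56 -0.01]
[ 502.94 -209.29] 18 act [ 502.81 -209.18   17.57] [ 1.72  0.89 -3.43] [ 0.27 -0.37 -0.02]
[ 503.19 -209.16] 15 act [ 502.87 -209.19   14.68] [ 0.32  0.67 -3.26] [-0.04  0.09 -0.02]
[ 503.24 -209.06] 12 act [ 502.93 -209.1    11.73] [ 0.39  0.33 -2.91] [-0.16  0.12 -0.02]
[ 503.3  -209.01] 9 act [ 503.11 -209.01    8.75] [-0.03  0.28 -3.38] [-0.12  0.16 -0.02]
[ 503.3  -208.97] 6 act [ 503.15 -208.92    5.74] [ 0.08  0.87 -2.85] [-0.21  0.14  0.05]
[ 503.31 -208.84] 3 act [ 503.13 -208.8     2.73] [ 0.6  -0.51 -2.84] [-0.16  0.12 -0.02]
[ 503.4  -208.91] 2 act [ 503.4  -208.92    1.98] [ 0.12  0.55 -3.23] [-0.15  0.13  0.02]
[ 503.42 -208.83] 1 act [ 503.34 -208.83    0.93] [-0.13 -0.02 -2.61] [-0.16  0.08  0.02]
[ 503.4  -208.83] 0 act [ 503.47 -208.86    0.04] [-0.2  -1.2  -2.23] [-0.2   0.06  0.07]
[ 503.37 -209.01] -1 act [ 503.46 -208.86   -0.01] [-2.92  3.77  5.07] [ 1.01  1.23 -0.07]
[ 502.93 -208.45] -2 act [ 503.48 -208.83   -0.01] [-3.2   1.09 10.69] [ 0.65  1.54 -0.02]
[ 502.45 -208.28] -3 act [ 503.48 -208.84   -0.04] [-3.87  2.92 15.84] [ 0.98  1.96 -0.06]
end 34.8 [ 503.48 -208.84  194.96] -53.9 F [-3.87  2.92 15.84] M [ 0.98  1.96 -0.06] w 31.7 q6 2.232
```

View pics/seat3.png

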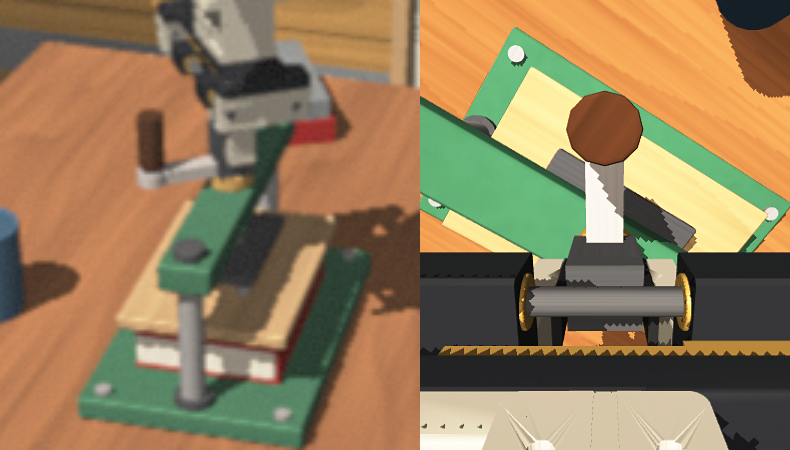

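Fully home: it stopped dead at 0.0 mm as the force rose, and the platen is still clear of the book in the view. Now I'll wind clockwise, watching the torque.

```bash
cat > wind.py <<'E'
from h import *
import sys
def wind(h,hend,step,mstop,tstop):
    p=[503.45,-208.85,195.1]
    while h>hend:
        h-=step; bot.move_ptp(p,yawq(h)); st=bot.read_state(); f=st["contact_force"]
        print(round(st["t"],2),"H",h,round(jaw(st)%360,1),"Mz",round(st["moment"][2],3),"q6",round(st["joint_pos"][5],2),"F",f,"dp",st["tcp_pos"]-p,round(st["width"],1))
        if st["moment"][2]>mstop or st["t"]>tstop or np.hypot(*f[:2])>25: break
    return h
E
python3 - <<'E'
from wind import *
bot.line_to([503.45,-208.85,195.1],60)
wind(306,226,10,.65,42)
E
```

```text
35.42 H 296 296.2 Mz 0.037 q6 2.06 F [0.71 1.87 1.89] dp [ 0.25  0.09 -0.08] 31.8
35.71 H 286 286.4 Mz 0.067 q6 1.89 F [1.82 1.37 0.7 ] dp [ 0.18  0.15 -0.08] 31.4
36.0 H 276 276.4 Mz 0.125 q6 1.72 F [ 1.35  3.37 -0.22] dp [ 0.15  0.25 -0.1 ] 31.9
36.29 H 266 266.4 Mz 0.086 q6 1.54 F [1.69 4.39 0.23] dp [ 0.13  0.29 -0.07] 31.3
36.58 H 256 256.4 Mz 0.136 q6 1.37 F [ 0.57  4.85 -0.31] dp [ 0.16  0.43 -0.06] 31.2
36.88 H 246 246.4 Mz 0.082 q6 1.19 F [2.25 6.82 0.44] dp [ 0.15  0.5  -0.08] 31.5
37.17 H 236 236.4 Mz 0.059 q6 1.02 F [1.29 5.8  1.22] dp [ 0.24  0.62 -0.06] 31.6
37.46 H 226 226.4 Mz 0.08 q6 0.84 F [ 1.3   7.27 -0.29] dp [ 0.25  0.66 -0.1 ] 31.3
```

```bash
python3 - <<'E'
from wind import *
st=s("now"); print(st["tau"],st["qvel"][5])
snap("wrist","wd"); snap("side","wds")
a=cv2.imread("pics/wds.png")[150:300,240:380]; b=cv2.imread("pics/wd.png")
cv2.imwrite("pics/wd3.png",np.hstack([cv2.resize(a,(420,450)),cv2.resize(b[:, 130:500],(370,450))]))
E
```

```text
now 37.5 [ 503.7  -208.19  195.  ] -133.6 F [ 1.3   7.27 -0.29] M [ 2.6  -0.42  0.08] w 31.3 q6 0.843
[ -3.91 -41.3   26.67   8.62  -0.38  -0.49] 0.02080169331336164
```

View pics/wd3.png

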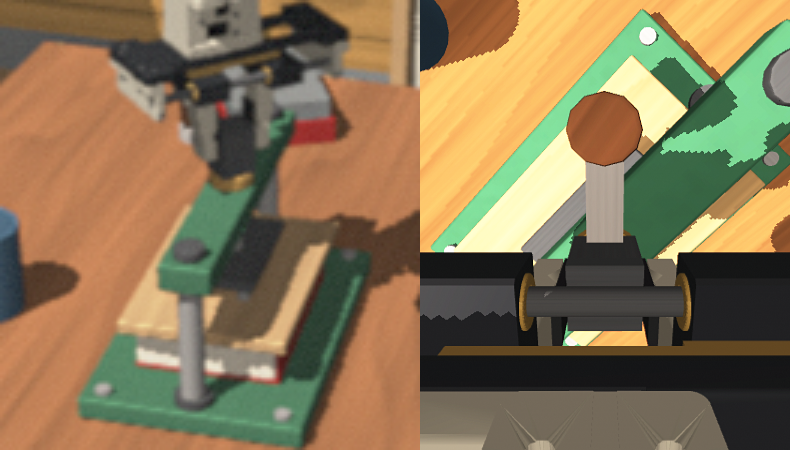

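It is turning, and the platen has come down while the book stays still. The J6 torque is -0.49 N m, about 7 N × 72 mm, so that is the cleaner gauge. I'll continue with it, plus slight lateral compliance.

```bash
cat > wind.py <<'E'
from h import *
def wind(h,hend,step,tauN,tstop,p=(503.45,-208.85,195.1)):
    p=np.array(p); 
    while h>hend:
        h-=step; bot.move_ptp(p,yawq(h)); st=bot.read_state(); f=st["contact_force"]; N=-st["tau"][5]/.072
        print(round(st["t"],2),"H",h,round(jaw(st)%360,1),"N",round(N,2),"Mz",round(st["moment"][2],3),"q6",round(st["joint_pos"][5],2),"F",f,"p",p[:2],round(st["width"],1))
        p[:2]+=np.clip(.06*f[:2],-.3,.3)
        if N>tauN or st["t"]>tstop or np.hypot(*f[:2])>25: break
    return h,p
E
python3 - <<'E'
from wind import *
wind(226,116,10,9.6,46,(503.55,-208.5,195.1))
E
```

```text
37.85 H 216 216.4 N 6.87 Mz 0.093 q6 0.67 F [1.33 6.07 0.1 ] p [ 503.55 -208.5 ] 31.2
38.14 H 206 206.5 N 6.38 Mz 0.066 q6 0.49 F [ 2.62  4.72 -1.13] p [ 503.63 -208.2 ] 31.8
38.43 H 196 196.5 N 9.3 Mz 0.09 q6 0.32 F [ 2.71  3.67 -1.32] p [ 503.79 -207.92] 31.9
38.73 H 186 186.5 N 9.44 Mz 0.09 q6 0.14 F [ 3.46  2.5  -3.13] p [ 503.95 -207.7 ] 31.6
39.02 H 176 176.5 N 9.47 Mz 0.06 q6 -0.03 F [ 2.89 -0.59 -4.43] p [ 504.16 -207.55] 31.4
39.31 H 166 166.5 N 9.45 Mz 0.072 q6 -0.21 F [ 2.99 -0.46 -4.56] p [ 504.33 -207.58] 31.6
39.6 H 156 156.5 N 9.46 Mz 0.062 q6 -0.38 F [ 3.42 -1.5  -4.14] p [ 504.51 -207.61] 31.6
39.89 H 146 146.5 N 9.45 Mz 0.037 q6 -0.55 F [ 2.83 -1.49 -4.72] p [ 504.72 -207.7 ] 31.6
40.18 H 136 136.5 N 9.66 Mz 0.081 q6 -0.73 F [ 1.9  -2.51 -3.37] p [ 504.88 -207.79] 31.6
```

The torque plateaued at 9.45 without a clear slope, so that gauge is suspect. I'll look at the gap directly.

```bash
python3 - <<'E'
from h import *
snap("side","wds2")
c=[cv2.resize(cv2.imread(f"pics/{n}.png")[195:295,265:365],(400,400),interpolation=cv2.INTER_CUBIC) for n in ("side0","wds2")]
cv2.imwrite("pics/wd4.png",np.hstack(c))
E
```

```text
(no output)
```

View pics/wd4.png

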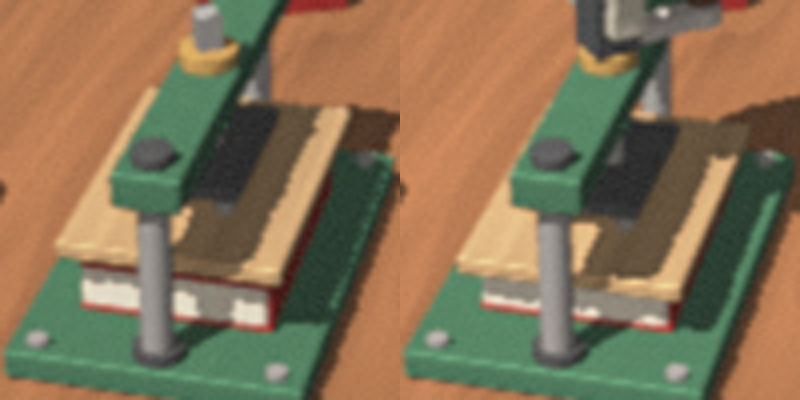

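The platen is about 11–12 mm lower and the spring gap is barely changed, so contact is only about to begin. I read the plateau as free-winding torque plus joint friction, and 9.66 as the onset. I'll continue and watch the slope (0.35 N per 10°).

```bash
python3 - <<'E'
from wind import *
wind(136,76,10,11.8,46,(504.9,-207.95,195.1))
E
```

```text
40.52 H 126 126.4 N 9.95 Mz 0.103 q6 -0.9 F [ 2.06 -2.6  -3.52] p [ 504.9  -207.95] 31.5
40.82 H 116 116.4 N 10.17 Mz 0.138 q6 -1.08 F [ 1.37 -2.32 -4.88] p [ 505.02 -208.11] 31.4
41.11 H 106 106.4 N 10.42 Mz 0.195 q6 -1.25 F [ 0.78 -1.84 -3.47] p [ 505.11 -208.25] 31.5
41.4 H 96 96.5 N 10.64 Mz 0.129 q6 -1.43 F [-1.53 -0.67 -3.78] p [ 505.15 -208.36] 31.6
41.69 H 86 86.5 N 10.93 Mz 0.186 q6 -1.6 F [-0.48 -1.28 -3.49] p [ 505.06 -208.4 ] 31.9
41.98 H 76 76.5 N 11.15 Mz 0.198 q6 -1.77 F [-0.14 -1.31 -3.08] p [ 505.03 -208.47] 31.7
```

Contact began at about H=144°. Target is 2 rad past that: 7 + 2×2 = 11 N, and a spring gap of 14 - 8.9, about 5 mm, in the middle of the firm band. So I stop at H≈30.

```bash
python3 - <<'E'
from wind import *
wind(76,30,11.5,13.2,50,(505.0,-208.5,195.1)); bot.pause(.25); s("done")
snap("side","wds3"); 
c=[cv2.resize(cv2.imread(f"pics/{n}.png")[195:295,265:365],(400,400),interpolation=cv2.INTER_CUBIC) for n in ("wds2","wds3")]
cv2.imwrite("pics/wd5.png",np.hstack(c))
E
```

```text
42.29 H 64.5 65.0 N 11.01 Mz 0.2 q6 -1.97 F [-0.19 -2.12 -4.53] p [ 505.  -208.5] 31.7
42.6 H 53.0 53.5 N 11.34 Mz 0.245 q6 -2.18 F [-1.43 -3.24 -4.33] p [ 504.99 -208.63] 31.8
42.91 H 41.5 42.0 N 11.65 Mz 0.287 q6 -2.38 F [-1.45 -2.88 -3.36] p [ 504.9  -208.82] 31.7
43.22 H 30.0 30.5 N 11.93 Mz 0.256 q6 -2.58 F [-1.87 -1.24 -3.05] p [ 504.82 -208.99] 31.7
done 43.5 [ 504.63 -208.93  195.03] 30.2 F [-2.25 -1.94 -3.5 ] M [-0.78  0.88  0.41] w 31.4 q6 -2.581
```

View pics/wd5.png

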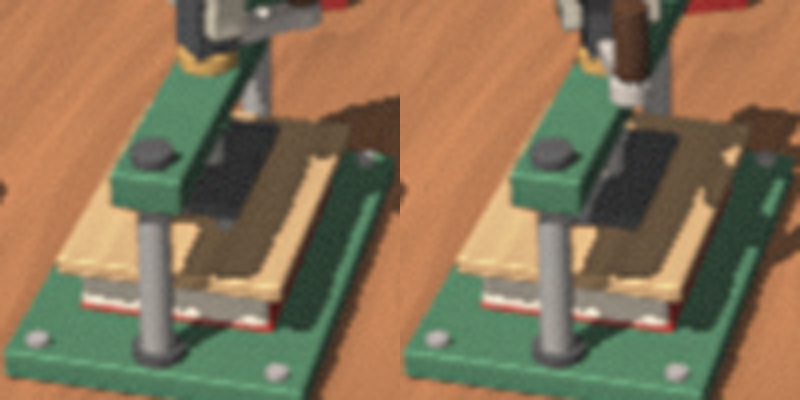

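The board has stayed on the book and only the spring plate went down further, about 7–8 mm by pixels. That leaves a gap of about 6 mm, in the firm band. I'll add 8° for margin, take back the play and lift off.

```bash
python3 - <<'E'
from wind import *
wind(30,22,8,13.5,50,(504.7,-209.0,195.1)); bot.pause(.3); s("clamped")
p=np.array([504.5,-209.0]); z=195.1
bot.move_ptp([*p,z],yawq(28)); st=s("back")
while z<195+34:
    f=bot.read_state()["contact_force"]; 
    if abs(f[2])>25 or np.hypot(*f[:2])>20: print("bind",f)
    p=p+np.clip(.08*f[:2],-.4,.4); z+=3 if z<200 else 6; bot.line_to([*p,z],50)
s("off"); bot.line_to([*p,250],120); s("up")
snap("wrist","up")
E
```

```text
43.77 H 22 22.2 N 14.22 Mz 0.285 q6 -2.72 F [-2.38 -1.94 -3.29] p [ 504.7 -209. ] 31.9
clamped 44.1 [ 504.56 -208.98  195.02] 22.1 F [-3.09 -2.85 -2.94] M [-0.64  1.03  0.33] w 31.4 q6 -2.722
back 44.3 [ 505.04 -208.95  195.33] 27.9 F [-0.16 -1.05 -3.15] M [-0.46  0.27 -0.  ] w 31.5 q6 -2.621
off 46.2 [ 504.68 -209.09  231.53] 28.0 F [-1.14  0.13 -2.92] M [-0.17 -0.   -0.03] w 31.5 q6 -2.619
up 46.5 [ 504.87 -209.03  250.41] 28.0 F [-0.1   0.07 -1.72] M [-0.12 -0.01 -0.03] w 31.5 q6 -2.619
```

```bash
python3 - <<'E'
from h import *
p=[572,190]
bot.move_ptp([*p,200],yawq(109)); bot.line_to([*p,40],130); z=26
bot.pause(.1); f0=s("low")["contact_force"][2]
while z>18:
    z-=1; bot.line_to([*p,z],20); f=bot.read_state()["contact_force"][2]-f0
    if f>2.2: break
s("down"); bot.move_gripper(50); bot.pause(.2); bot.line_to([*p,110],100); bot.line_to([*p,200],200)
bot.move_ptp([480,100,230],yawq(109)); bot.pause(.2); s("away")
_,t=snap("top","fin"); _,sd=snap("side","fin_s")
cv2.imwrite("pics/fin2.png",np.hstack([cv2.resize(t[80:300,160:500],(480,310)),cv2.resize(sd[180:380,150:370],(310,310))])[:,:,::-1])
E
```

```text
low 49.5 [572.49 190.31  40.88] 109.0 F [ 0.32 -0.33 -2.38] M [ 0.04 -0.01 -0.03] w 31.5 q6 -1.884
down 51.7 [572.13 190.08  20.98] 109.0 F [-3.94 -0.72  6.36] M [-0.1   1.19 -0.03] w 32.0 q6 -1.884
away 54.9 [480.24 100.35 229.18] 109.0 F [ 0.18  0.01 -0.02] M [ 0.03 -0.05 -0.04] w 50.0 q6 -1.847
```

View pics/fin2.png

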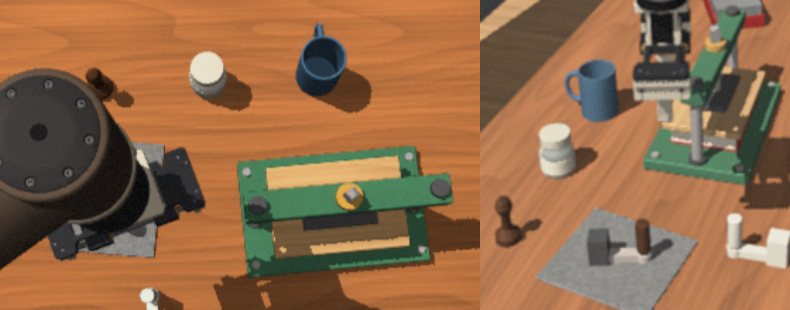

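The side view shows the crank upright and flat, with hub (598,245) and knob (643,235) well inside the mat. Mug, jar and stamp are in place and the gripper is clear. Handing in.

```bash
python3 -c "
from plant import bot
print(bot.close_job())"
```

```text
the job is handed in; nothing more can be done
None
```

The crank was fitted, the book clamped, and the crank laid back on the mat. I handed the job in at about 55 s of the 72 s allowed. No verdict is reported, so the clamping force below is inferred rather than measured.

- **Fitting:** The first descent caught on the screw's tip at about 15–19 N. That was a sideways offset of about 3 mm from my camera estimate, not a wrong angle. Dragging lightly in the direction the contact moment showed let it drop in. It then stopped dead at 0.0 mm on the collar, and the platen was still clear of the book.
- **Winding:** The platen met the book at about H = 144° tool heading. I stopped at 22°, about 2.1 rad later, which should be about 11.2 N at the knob. In the side view the spring plate went down 6–8 mm after contact with 8° of winding still to come, leaving a gap of roughly 5–7 mm, inside the 3–8 mm band.
- **Final picture:** The crank lies flat and upright with hub and knob over the mat. The mug, paste jar and stamp look unmoved, the bare screw end is visible and the gripper is clear. The book looked unmoved in the last close view, after nearly all of the winding.

**Checks that disagreed:**
- The wrist's z moment read far below the expected torque: about 0.1 N m while winding freely, where 0.5 was expected.
- The joint-6 torque carried joint friction. It sat at 9.45 N equivalent before contact and rose at only 1.4 N/rad instead of 2.
- I therefore set the final tightness by the angle past contact, supported by the gap, and not by an absolute torque reading. The joint-6 torque's last value was 14.2 N equivalent, which I put down to that friction.

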